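# Feel along the sprung segments of a sander's pressure beam

### The job

Check that every segment of the sander's pressure beam springs freely: run the fingertips lightly along the tops of the six cork-faced segments, from the one beside the red bench dog to the one beside the grey dog, so that each dips a little, one after another, and none is pushed down to its stop. Finish while holding the last segment, beside the grey dog, slightly pressed under the fingertips. Do not lift a segment, and leave the other things on the bench where they are.

Things in the scene. Friction and masses are not known exactly. Their poses are not given: they have to be found in the camera images.
- platen: Pressure beam of a benchtop sander, clamped to the bench: an open aluminium channel 84 mm wide (its x) x 292 mm long (its y), walls 36 mm high, holding six cork-faced segments in a straight row along its y. Origin: centre of its underside, on the bench; z up. The beam itself cannot move.
- dog_red: Red-capped round bench dog (stop), fixed, 36 mm across, 32 mm high, its centre 22 mm off one end of the beam, on the row's line (58 mm from the middle of the first segment). Marks the end to start from. Origin: centre of its underside.
- dog_grey: Grey-capped bench dog, the same size, at the other end of the beam; the segment beside it is the last. Origin: centre of its underside.
- seg0_top (a point): Middle of the crown of segment 0 (counted along the beam's y from its -y end; closed fingers held upright press one crown at a time): brown cork top 56 mm across the row, 40 mm along it, 44 mm from crown to crown. The crown is flat for 14 mm along the row, its flanks then fall off at 28 degrees by 7 mm. At rest the crown is 52 mm above the bench, 16 mm above the channel walls; the point moves with the segment.
- seg0 (a joint): How far this segment is pressed straight down, in m: 0 at rest, 0.010 at its stop. Its spring pushes back with 0.5 N per mm and returns it when let go; a dip of 0.0012 or more shows, beyond 0.0085 it is on its stop. Negative means pulled upwards.
- seg1_top (a point): Middle of the crown of segment 1 (counted along the beam's y from its -y end; closed fingers held upright press one crown at a time): brown cork top 56 mm across the row, 40 mm along it, 44 mm from crown to crown. The crown is flat for 14 mm along the row, its flanks then fall off at 28 degrees by 7 mm. At rest the crown is 52 mm above the bench, 16 mm above the channel walls; the point moves with the segment.
- seg1 (a joint): How far this segment is pressed straight down, in m: 0 at rest, 0.010 at its stop. Its spring pushes back with 0.5 N per mm and returns it when let go; a dip of 0.0012 or more shows, beyond 0.0085 it is on its stop. Negative means pulled upwards.
- seg2_top (a point): Middle of the crown of segment 2 (counted along the beam's y from its -y end; closed fingers held upright press one crown at a time): brown cork top 56 mm across the row, 40 mm along it, 44 mm from crown to crown. The crown is flat for 14 mm along the row, its flanks then fall off at 28 degrees by 7 mm. At rest the crown is 52 mm above the bench, 16 mm above the channel walls; the point moves with the segment.
- seg2 (a joint): How far this segment is pressed straight down, in m: 0 at rest, 0.010 at its stop. Its spring pushes back with 0.5 N per mm and returns it when let go; a dip of 0.0012 or more shows, beyond 0.0085 it is on its stop. Negative means pulled upwards.
- seg3_top (a point): Middle of the crown of segment 3 (counted along the beam's y from its -y end; closed fingers held upright press one crown at a time): brown cork top 56 mm across the row, 40 mm along it, 44 mm from crown to crown. The crown is flat for 14 mm along the row, its flanks then fall off at 28 degrees by 7 mm. At rest the crown is 52 mm above the bench, 16 mm above the channel walls; the point moves with the segment.
- seg3 (a joint): How far this segment is pressed straight down, in m: 0 at rest, 0.010 at its stop. Its spring pushes back with 0.5 N per mm and returns it when let go; a dip of 0.0012 or more shows, beyond 0.0085 it is on its stop. Negative means pulled upwards.
- seg4_top (a point): Middle of the crown of segment 4 (counted along the beam's y from its -y end; closed fingers held upright press one crown at a time): brown cork top 56 mm across the row, 40 mm along it, 44 mm from crown to crown. The crown is flat for 14 mm along the row, its flanks then fall off at 28 degrees by 7 mm. At rest the crown is 52 mm above the bench, 16 mm above the channel walls; the point moves with the segment.
- seg4 (a joint): How far this segment is pressed straight down, in m: 0 at rest, 0.010 at its stop. Its spring pushes back with 0.5 N per mm and returns it when let go; a dip of 0.0012 or more shows, beyond 0.0085 it is on its stop. Negative means pulled upwards.
- seg5_top (a point): Middle of the crown of segment 5 (counted along the beam's y from its -y end; closed fingers held upright press one crown at a time): brown cork top 56 mm across the row, 40 mm along it, 44 mm from crown to crown. The crown is flat for 14 mm along the row, its flanks then fall off at 28 degrees by 7 mm. At rest the crown is 52 mm above the bench, 16 mm above the channel walls; the point moves with the segment.
- seg5 (a joint): How far this segment is pressed straight down, in m: 0 at rest, 0.010 at its stop. Its spring pushes back with 0.5 N per mm and returns it when let go; a dip of 0.0012 or more shows, beyond 0.0085 it is on its stop. Negative means pulled upwards.
- offcut_a: plywood offcut, 26 x 95 x 20 mm, loose, not part of the job: leave it where it is. Origin: centre of its underside.
- offcut_b: pale wood offcut, 30 x 120 x 18 mm, loose, not part of the job: leave it where it is. Origin: centre of its underside.
- tape: yellow tape measure, 62 x 62 x 36 mm, loose, not part of the job: leave it where it is. Origin: centre of its underside.
- jar: small glass jar with a steel cap, 56 across, 65 high mm, loose, not part of the job: leave it where it is. Origin: centre of its underside.
- glue: white glue bottle, 60 across, 170 high mm, loose, not part of the job: leave it where it is. Origin: centre of its underside.
- screwdriver: orange screwdriver, lying, about 200 long, handle 26 thick; sizes in mm, loose, not part of the job: leave it where it is. Origin: in the tool, at bench height.
- hammer: hammer with a wooden handle, lying, about 280 long; sizes in mm, loose, not part of the job: leave it where it is. Origin: in the tool, at bench height.
- pencil: yellow pencil, 8 x 175 x 8 mm, loose, not part of the job: leave it where it is. Origin: centre of its underside.
There are look-alikes about, which are no part of the job. Leave any green look-alike of the dog_red alone.

How it is judged:
By the outcome, as a careful person would: the job done as asked, in the order asked, and still so for the second after the job is handed in, while the arm keeps its last pose, push and grip.
It also fails if it takes over 45 s, if anything falls off the work surface, if the arm or the gripper's body presses on something with over 40 N, if the wrist force passes 120 N, or if a joint passes its speed limit or range.

### The arm

A 6-joint arm with a two-finger parallel gripper is mounted at the origin on the work surface. World frame = base frame: x ahead of the robot, y to its left, z up, the work surface at z = 0. Lengths are in m, angles in rad, forces in N, time in s.
With the tool pointing down it reaches from about 0.275 to 0.75 m from the base axis. Payload 10.2 kg.
Tool frame: the origin (TCP) lies midway between the tips of the shut fingers; the grasp point (between the pads) lies 19 mm behind it (tcp_to_grasp is the distance from the TCP to the grasp point, in m); z points along the fingers, y is the direction in which the jaws open and shut (so a half turn about z gives the same grasp; the last joint's range is limited). The gripper opens to 88 mm and grips with 3 to 60 N. Pads are 18 mm wide; open, the fingers measure 123 mm over their backs; the gripper's body (75 mm by 187 mm) begins 45 mm behind the grasp point.
Start: joints at [1.025, 0.313, 1.498, -0, 1.331, -0.223], TCP at [0.167, 0.498, 0.239] pointing down, gripper open.
Joint ranges: [-2.94, 2.94], [-0.97, 2.17], [0.19, 2.56], [-1.23, 4.37], [0.02, 3.11], [-2.88, 2.88]. Speed limits (rad/s): [2.39, 2.39, 3.01, 3.14, 3.14, 3.14].

### API

Orientations are given as [roll, pitch, yaw] about the fixed x, y, z axes, in that order (R = Rz(yaw) Ry(pitch) Rx(roll)).
In Python, from plant import get_state, read_camera, camera_info, sign_off, tcp_to_grasp gives the robot as it stands.
- The arm moves only by the shell command python3 -m creep 'ROWS' [FORCE]. ROWS is JSON, a list of rows, each a list of 3 entries, a list of its own where there are three numbers: the turn, a rotation vector about the tool's x, y, z in rad, then the shift along the tool's x, y, z in m, then the finger opening in m, from 0 to 0.0881. In form: [[[rx, ry, rz], [tx, ty, tz], hand], ...]. A call has 1 to 10 rows; each row shifts and turns the pose as measured when the row begins, along the tool's axes as they then stand; what a row does not reach is not made up. A row lasts 1/8 s, in which the tool goes at most 62.5 mm and 10.7 degrees, less where a joint would pass 70% of its speed; a pose out of reach is approached as far as the arm can. A call with a gripper value outside its range is refused whole. The fingers move at their own pace and stop on an object; FORCE is the grip in N (left out, the last holds). Time passes only in rows, so rows that do not move let the fingers close. It gives the time, the measured TCP pose, the force and the opening at its end, in the units of the state.
- get_state(): the state, without advancing time (a new reading comes with each control period).
- read_camera(name): name is "scene" or "top" or "wrist"; returns the picture (480x640x3 uint8, red, green, blue); there is no depth.
- camera_info(name): a dict with "intrinsics" (3x3 intrinsics, pixels), "position" and "rotation" of the camera in the world. Camera axes: x right, y up, looking along -z (the intrinsics and any distortion apply to the point x, -y, -z); pixel columns grow to the right and rows downward; lengths in m; the calibration is good to about 2 mm. The wrist camera is an equidistant fisheye: a pixel r from the principal point sees the ray r / f radians off the axis. A picture is of the moment at which its call begins: read the wrist's pose just before it. camera_info takes no time and is no camera call; for the wrist camera it gives the pose at the moment of the call.
- sign_off(): hands the job in, once; it reports no verdict.
The state is a dict: "time": time; "joint_pos": joint angles; "joint_velocities": joint speeds; "joint_torque": joint torques, N m; "position": TCP position; "orientation": TCP orientation; "wrist_force": force on the tool from outside, world axes, zero at the start; "wrist_torque": the same for the moment, N m; "width": opening from 0.0 (shut) to 1.0 (fully open).
Only numpy, scipy, OpenCV 4.12 (cv2) and the standard library are available. Lean on these libraries where they do the work, as an engineer would, in place of code of your own. Each camera call takes 0.05 s, during which the arm holds its last target. There are 200 camera calls.

## Working session

There is one attempt and no reset: what is moved stays moved. The work goes in short steps, Python scripts to look and compute and a shell command to move; the robot and the scene stay as the last step left them, time stands still between calls to the robot, and variables do not carry over. Pictures are saved under pics/ and viewed, on a budget of 10 in all, crops included, one or two more only if the job needs it, and the job is handed in when it is done.

```bash
mkdir -p pics; ls; python3 - <<'E'
from plant import *
import cv2,json
s=get_state();print(s)
for n in("scene","top"):
    print(n,camera_info(n))
    cv2.imwrite(f"pics/{n}0.png",read_camera(n)[:,:,::-1])
print(tcp_to_grasp if not callable(tcp_to_grasp) else tcp_to_grasp())
E
```

```text
pics
{'time': 0.0, 'joint_pos': array([ 1.02461030e+00,  3.13433038e-01,  1.49841424e+00,  3.33739784e-06,
        1.33099967e+00, -2.23418105e-01]), 'joint_velocities': array([ 0.00095604, -0.00012014, -0.00173502, -0.00040293,  0.00222004,
        0.00067628]), 'joint_torque': array([ 5.24363022e-04, -4.02216589e+01, -2.52271646e+01,  6.94870390e-02,
        3.53111350e-02, -9.42572024e-05]), 'position': array([0.16641841, 0.49767311, 0.23817835]), 'orientation': array([-3.14037025e+00, -2.81066935e-04,  2.81882377e+00]), 'wrist_force': array([-0.16009425,  0.05462056, -0.6838607 ]), 'wrist_torque': array([ 0.00356555,  0.00081314, -0.04696696]), 'width': 1.0006087268472261}
scene {'intrinsics': array([[549.29375965,   0.        , 309.85398296],
       [  0.        , 549.29375965, 240.2947194 ],
       [  0.        ,   0.        ,   1.        ]]), 'position': array([ 1.4653244 , -0.41922231,  0.72677187]), 'rotation': array([ 1.00603189, -0.00488569,  1.17053706])}
top {'intrinsics': array([[488.65288977,   0.        , 323.19941693],
       [  0.        , 488.65288977, 242.49012762],
       [  0.        ,   0.        ,   1.        ]]), 'position': array([ 0.40254252, -0.03350399,  1.20564522]), 'rotation': array([ 0.10411476,  0.00790273, -1.55946344])}
0.0187
```

View pics/top0.png

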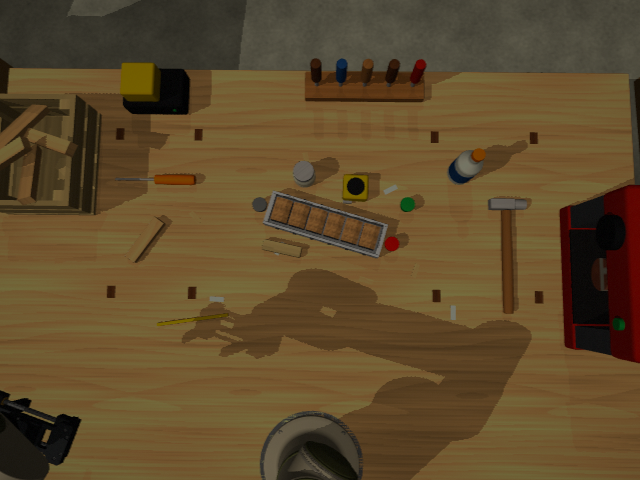

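View pics/scene0.png

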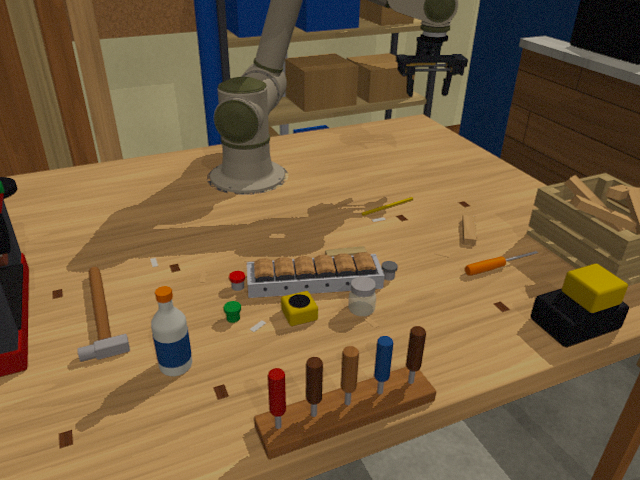

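Top view: the beam runs from the grey dog at (260,205) to the red dog at (392,244). The green look-alike is at (408,205), the jar at (304,173), the tape at (355,187), and an offcut at (282,247) along the robot side. Next I'll measure these in both views.

```bash
cat >h.py <<'E'
import numpy as np,cv2
from scipy.spatial.transform import Rotation as Ro
from plant import *
def ray(n,uv):
    c=camera_info(n);K=c["intrinsics"];R=Ro.from_euler("xyz",c["rotation"]).as_matrix()
    d=np.linalg.solve(K,[uv[0],uv[1],1]);return c["position"],R@(d*[1,-1,-1])
def onz(n,uv,z):
    p,d=ray(n,uv);return p+d*(z-p[2])/d[2]
def proj(n,P):
    c=camera_info(n);K=c["intrinsics"];R=Ro.from_euler("xyz",c["rotation"]).as_matrix()
    q=R.T@(np.array(P)-c["position"])*[1,-1,-1];q=K@q;return q[:2]/q[2]
E
python3 - <<'E'
from h import *
for n,box in(("top",(235,180,430,265)),("scene",(220,230,410,330))):
    im=cv2.imread(f"pics/{n}0.png");x0,y0,x1,y1=box;c=im[y0:y1,x0:x1]
    h=cv2.cvtColor(c,cv2.COLOR_BGR2HSV)
    red=((h[...,0]<6)|(h[...,0]>174))&(h[...,1]>180)&(h[...,2]>90)
    k,l,s,ce=cv2.connectedComponentsWithStats(red.astype(np.uint8))
    i=1+s[1:,4].argmax();uv=ce[i]+[x0,y0];print(n,"red",uv,s[i],onz(n,uv,.032))
    b=cv2.resize(c,None,fx=4,fy=4,interpolation=cv2.INTER_CUBIC);cv2.imwrite(f"pics/{n}crop.png",b)
for uv in((260,204.5),):print(onz("top",uv,.032))
a=np.vstack([cv2.imread("pics/topcrop.png")]);print(a.shape)
E
```

```text
top red [391.42767296 243.37735849] [150  57  14  14 159] [ 0.52464827 -0.18741404  0.032     ]
scene red [236.61783439 276.56050955] [  9  41  16  12 157] [ 0.5302841  -0.18993272  0.032     ]
[0.61654186 0.13224485 0.032     ]
(340, 780, 3)
```

View pics/topcrop.png

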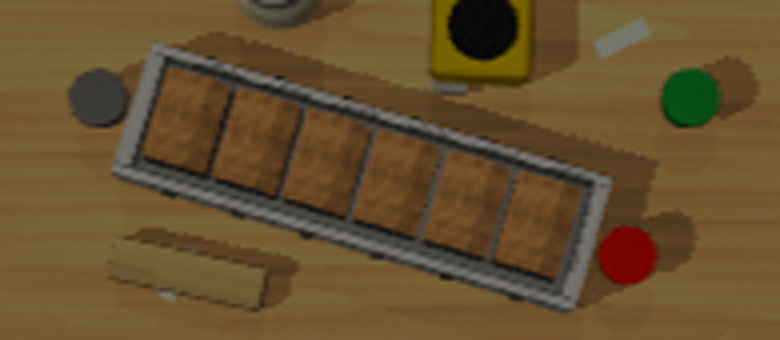

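```bash
python3 - <<'E'
from h import *
from scipy.optimize import least_squares
L=np.array([[98,98],[628,255],[153,44],[610,178],[572,310],[113,175]])/4+[235,180]-.375
# beam frame: +y from red to grey
M=np.array([[0,.168,.032],[0,-.168,.032],[.042,.146,.036],[.042,-.146,.036],[-.042,-.146,.036],[-.042,.146,.036]])
def W(p,m):
    c,s=np.cos(p[2]),np.sin(p[2]);return np.array([[c,-s,0],[s,c,0],[0,0,1]])@m+[p[0],p[1],0]
f=lambda p:np.concatenate([proj("top",W(p,m))-l for m,l in zip(M,L)])
r=least_squares(f,[.57,-.03,-.28]);p=r.x;print(p,np.round(r.fun,1))
for k in range(6):
    P=W(p,np.array([0,-.11+.044*k,.052]));print(k,P.round(4),proj("scene",P).round(),np.hypot(P[0],P[1]).round(3))
s=get_state();rt=Ro.from_euler("xyz",s["orientation"])
want=Ro.from_euler("xyz",[np.pi,0,np.pi/2+p[2]])
print((rt.inv()*want).as_rotvec(),rt.inv().apply(W(p,np.array([0,-.11,.09]))-s["position"]),want.inv().apply(W(p,np.array([0,-.11,.09]))-s["position"]))
E
```

```text
[ 0.57063501 -0.02651256 -0.27873434] [-0.3  0.2  0.1  0.1 -0.5 -0.3  0.7  0.   0.7  0.3 -0.8 -0.3]
0 [ 0.5404 -0.1323  0.052 ] [263. 265.] 0.556
1 [ 0.5525 -0.09    0.052 ] [284. 264.] 0.56
2 [ 0.5646 -0.0477  0.052 ] [304. 263.] 0.567
3 [ 0.5767 -0.0054  0.052 ] [324. 261.] 0.577
4 [0.5888 0.0369 0.052 ] [344. 260.] 0.59
5 [0.6009 0.0792 0.052 ] [364. 259.] 0.606
[-1.06968046e-03  6.66696332e-04  1.52677743e+00] [-0.55447646 -0.4786644   0.14863603] [-0.50276436  0.53283403  0.14823057]
```

```bash
python3 -m creep '[[[0,0,0.17],[0,0,0],0],[[0,0,0.17],[0,0,0],0],[[0,0,0.17],[0,0,0],0],[[0,0,0.17],[0,0,0],0],[[0,0,0.17],[0,0,0],0],[[0,0,0.17],[0,0,0],0],[[0,0,0.17],[0,0,0],0],[[0,0,0.17],[0,0,0],0],[[0,0,0.17],[0,0,0],0]]' 10
python3 -m creep '[[[0,0,0],[-0.036,0.038,0],0],[[0,0,0],[-0.036,0.038,0],0],[[0,0,0],[-0.036,0.038,0],0],[[0,0,0],[-0.036,0.038,0],0],[[0,0,0],[-0.036,0.038,0],0],[[0,0,0],[-0.036,0.038,0],0],[[0,0,0],[-0.036,0.038,0],0],[[0,0,0],[-0.036,0.038,0],0],[[0,0,0],[-0.036,0.038,0],0],[[0,0,0],[-0.036,0.038,0],0]]'
cat >>h.py <<'E'
p=np.array([.57063501,-.02651256,-.27873434])
def W(m):
    c,s=np.cos(p[2]),np.sin(p[2]);return np.array([[c,-s,0],[s,c,0],[0,0,1]])@np.array(m)+[p[0],p[1],0]
def rep(y,z):
    s=get_state();rt=Ro.from_euler("xyz",s["orientation"]);want=Ro.from_euler("xyz",[np.pi,0,np.pi/2+p[2]])
    b=W.__call__([0,0,0]);c=Ro.from_euler("z",p[2]).inv().apply(s["position"]-b)
    print("t",round(s["time"],2),"beam-frame tcp",c.round(4),"turn",(rt.inv()*want).as_rotvec().round(4),"shift",rt.inv().apply(W([0,y,z])-s["position"]).round(4),"F",s["wrist_force"].round(2),"w",round(s["width"],3))
E
python3 -c "
from h import *
rep(-.11,.09)"
```

```text
time: 1.23
position: [0.1657, 0.4964, 0.2351]
orientation: [-3.14, 0.008, 1.239]
wrist_force: [-0.5, -0.7, 0.0]
width: 0.012
time: 2.48
position: [0.4113, 0.019, 0.2359]
orientation: [-3.139, 0.01, 1.242]
wrist_force: [0.2, 0.4, -1.5]
width: 0.009
t 2.48 beam-frame tcp [-1.657e-01 -1.000e-04  2.359e-01] turn [-0.0026  0.0097 -0.0504] shift [-0.1     0.1713  0.1465] F [ 0.2   0.36 -1.45] w 0.009
```

```bash
python3 -m creep '[[[0,0.01,-0.05],[-0.025,0.04,0],0],[[0,0,0],[-0.025,0.045,0],0],[[0,0,0],[-0.025,0.045,0],0],[[0,0,0],[-0.02,0.035,0.03],0],[[0,0,0],[0,0,0.04],0],[[0,0,0],[0,0,0.04],0],[[0,0,0],[0,0,0.02],0],[[0,0,0],[0,0,0],0]]'
python3 - <<'E'
from h import *
rep(-.11,.09)
c=camera_info("wrist");im=read_camera("wrist");print(c)
a=read_camera("top")[165:285,225:435];s=read_camera("scene")[190:340,200:430]
a=cv2.resize(a,(640,366));s=cv2.resize(s,(640,417))
cv2.imwrite("pics/w1.png",im[:,:,::-1]);cv2.imwrite("pics/s1.png",s[:,:,::-1])
E
```

```text
time: 3.48
position: [0.5451, -0.128, 0.0989]
orientation: [-3.136, -0.001, 1.287]
wrist_force: [0.7, 0.2, 0.4]
width: 0.004
t 3.48 beam-frame tcp [ 0.0034 -0.1046  0.0989] turn [-0.0059 -0.0013 -0.0048] shift [-0.0054 -0.0034  0.0089] F [0.73 0.17 0.43] w 0.004
{'intrinsics': array([[371.64829954,   0.        , 320.11190311],
       [  0.        , 371.64829954, 245.03794598],
       [  0.        ,   0.        ,   1.        ]]), 'position': array([ 0.56685654, -0.05800361,  0.24400855]), 'rotation': array([-0.29447448,  0.00601495, -0.28416938])}
```

View pics/w1.png

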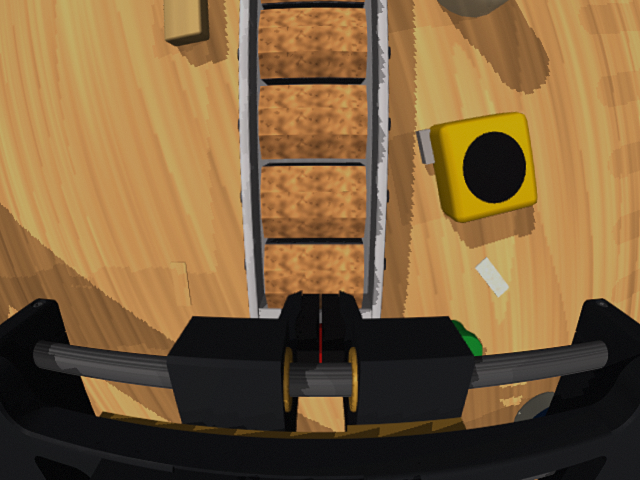

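View pics/s1.png

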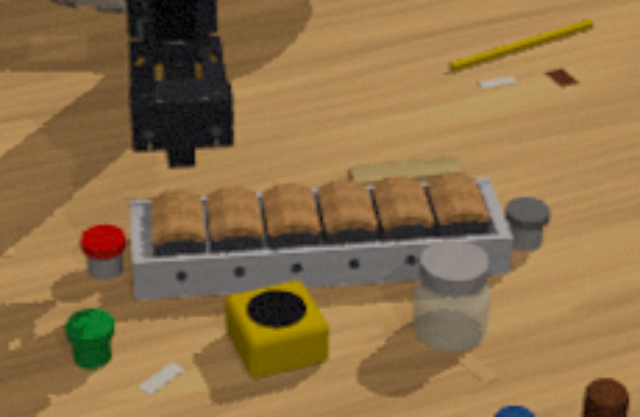

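```bash
python3 -m creep '[[[-0.006,0,-0.005],[-0.005,-0.003,0.015],0],[[0,0,0],[0,0,0.015],0],[[0,0,0],[0,0,0],0],[[0,0,0],[0,0,0],0]]'
python3 - <<'E'
from h import *
rep(-.11,.048)
c={'position':np.array([0.56685654,-0.05800361,0.24400855]),'rotation':[-0.29447448,0.00601495,-0.28416938]}
R=Ro.from_euler("xyz",c["rotation"])
for y in(-.088,-.044,0,.044):
  for x in(-.028,.028):
    q=R.inv().apply(W([x,y,.045])-c["position"])*[1,-1,-1];r=np.hypot(*q[:2]);t=np.arctan2(r,q[2])
    print(y,x,(np.array([320.1,245])+371.65*t*q[:2]/r).round(1))
E
```

```text
time: 4.12
position: [0.5441, -0.133, 0.074]
orientation: [3.13, 0.0, 1.293]
wrist_force: [0.3, -0.7, -0.4]
width: 0.004
t 4.12 beam-frame tcp [ 0.0038 -0.1097  0.074 ] turn [0.0113 0.0005 0.0007] shift [-0.0003 -0.0041  0.0259] F [ 0.34 -0.67 -0.43] w 0.004
-0.088 -0.028 [264.  238.9]
-0.088 0.028 [363.9 238.6]
-0.044 -0.028 [260.9 160.2]
-0.044 0.028 [365.5 159.4]
0 -0.028 [259.6  79.4]
0 0.028 [365.7  78.1]
0.044 -0.028 [260.1   3.5]
0.044 0.028 [364.6   1.9]
```

Wrist-camera gap lines match the fitted beam within about 1 px (rows 240, 162, 81 and 5). Descending onto segment 0.

```bash
python3 -m creep '[[[0.008,0,0],[0,-0.004,0.012],0],[[0,0,0],[0,0,0.004],0],[[0,0,0],[0,0,0],0]]'
python3 -c "
from h import *
rep(-.11,.048)
for i in range(4):
  read_camera('top');rep(-.11,.048)"
```

```text
time: 4.5
position: [0.5404, -0.1318, 0.0573]
orientation: [3.138, 0.001, 1.293]
wrist_force: [0.1, 0.6, 0.3]
width: -0.0
t 4.5 beam-frame tcp [-1.000e-04 -1.095e-01  5.730e-02] turn [0.0035 0.0006 0.0008] shift [-0.0004  0.      0.0093] F [0.09 0.59 0.32] w -0.0
t 4.55 beam-frame tcp [-0.     -0.1096  0.0574] turn [0.0035 0.0006 0.0008] shift [-0.0004  0.      0.0094] F [ 0.48 -0.1  -0.21] w 0.006
t 4.6 beam-frame tcp [ 1.000e-04 -1.095e-01  5.760e-02] turn [0.0039 0.0007 0.0009] shift [-0.0005 -0.0001  0.0096] F [-0.17 -0.07 -0.45] w 0.007
t 4.65 beam-frame tcp [ 1.000e-04 -1.096e-01  5.780e-02] turn [0.0041 0.0007 0.0009] shift [-0.0004 -0.0002  0.0098] F [ 0.09 -0.49  0.23] w 0.003
t 4.7 beam-frame tcp [ 0.0002 -0.1096  0.0579] turn [0.0044 0.0008 0.0009] shift [-0.0004 -0.0002  0.0099] F [ 0.41 -0.09  0.82] w 0.007
```

```bash
python3 -m creep '[[[0.004,0,0],[0,0,0.005],0],[[0,0,0],[0,0,0.003],0],[[0,0,0],[0,0,0],0]]'
python3 -c "
from h import *
rep(-.11,.048)
F=[]
for i in range(6):
  read_camera('top');F.append(get_state()['wrist_force'])
print(np.mean(F,0));rep(-.11,.048)"
```

```text
time: 5.08
position: [0.5408, -0.132, 0.0496]
orientation: [3.141, 0.001, 1.293]
wrist_force: [-0.2, 0.7, 1.7]
width: 0.007
t 5.08 beam-frame tcp [ 0.0004 -0.1096  0.0496] turn [0.0006 0.0009 0.0008] shift [-0.0004 -0.0004  0.0016] F [-0.24  0.66  1.73] w 0.007
[-0.34932978  0.16683208  1.24602161]
t 5.38 beam-frame tcp [ 0.0004 -0.1096  0.0499] turn [0.0008 0.0009 0.0009] shift [-0.0004 -0.0004  0.0019] F [-0.55  0.11  1.73] w 0.004
```

```bash
python3 -m creep '[[[0,0,0],[0,0,0.002],0],[[0,0,0],[0.005,0,0],0],[[0,0,0],[0.005,0,0],0],[[0,0,0],[0.005,0,0],0],[[0,0,0],[0.005,0,0],0]]'
python3 -c "
from h import *
rep(-.066,.048)"
```

```text
time: 6.0
position: [0.5471, -0.1122, 0.0482]
orientation: [3.139, 0.002, 1.293]
wrist_force: [-0.5, -0.4, 1.5]
width: 0.005
t 6.0 beam-frame tcp [ 0.001  -0.0888  0.0482] turn [0.0025 0.0018 0.0007] shift [ 0.0228 -0.0009  0.0001] F [-0.47 -0.43  1.46] w 0.005
```

```bash
python3 -m creep '[[[0.002,0.002,0],[0.005,-0.001,0],0],[[0,0,0],[0.005,0,0],0],[[0,0,0],[0.005,0,0],0],[[0,0,0],[0.005,0,0],0]]'
python3 -c "
from h import *
rep(-.022,.048)"
```

```text
time: 6.5
position: [0.552, -0.0913, 0.0483]
orientation: [3.141, -0.0, 1.293]
wrist_force: [-1.2, -0.8, 1.0]
width: 0.005
t 6.5 beam-frame tcp [-0.0001 -0.0674  0.0483] turn [ 0.0006 -0.0002  0.0009] shift [0.0454 0.0001 0.0003] F [-1.17 -0.8   0.99] w 0.005
```

```bash
python3 -m creep '[[[0,0,0],[0.005,0,0.0003],0],[[0,0,0],[0.005,0,0],0],[[0,0,0],[0.005,0,0],0],[[0,0,0],[0.005,0,0],0],[[0,0,0],[0.005,0,0],0],[[0,0,0],[0.005,0,0],0],[[0,0,0],[0.005,0,0],0],[[0,0,0],[0.005,0,0],0]]'
python3 -c "
from h import *
rep(.022,.048)"
```

```text
time: 7.5
position: [0.5637, -0.0501, 0.0479]
orientation: [3.141, -0.0, 1.293]
wrist_force: [-0.4, -2.7, 2.2]
width: 0.006
t 7.5 beam-frame tcp [-0.0002 -0.0245  0.0479] turn [ 0.0004 -0.0002  0.0008] shift [ 0.0465  0.0002 -0.0001] F [-0.38 -2.72  2.19] w 0.006
```

```bash
python3 -m creep '[[[0,0,0],[0.005,0,0],0],[[0,0,0],[0.005,0,0],0],[[0,0,0],[0.005,0,0],0],[[0,0,0],[0.005,0,0],0],[[0,0,0],[0.005,0,0],0],[[0,0,0],[0.005,0,0],0],[[0,0,0],[0.005,0,0],0],[[0,0,0],[0.005,0,0],0]]'
python3 -c "
from h import *
rep(.066,.048)"
```

```text
time: 8.5
position: [0.5754, -0.0089, 0.0479]
orientation: [3.141, -0.0, 1.293]
wrist_force: [-0.0, -2.6, 1.8]
width: 0.006
t 8.5 beam-frame tcp [-0.0003  0.0182  0.0479] turn [ 0.0002 -0.0001  0.0008] shift [ 0.0478  0.0003 -0.0001] F [-0.04 -2.59  1.76] w 0.006
```

```bash
python3 -m creep '[[[0,0,0],[0.005,0,0],0],[[0,0,0],[0.005,0,0],0],[[0,0,0],[0.005,0,0],0],[[0,0,0],[0.005,0,0],0],[[0,0,0],[0.005,0,0],0],[[0,0,0],[0.005,0,0],0],[[0,0,0],[0.005,0,0],0],[[0,0,0],[0.005,0,0],0]]'
python3 -c "
from h import *
rep(.11,.048)"
```

```text
time: 9.5
position: [0.587, 0.0322, 0.0478]
orientation: [-3.142, 0.0, 1.293]
wrist_force: [0.1, -2.3, 1.5]
width: 0.006
t 9.5 beam-frame tcp [-0.0004  0.061   0.0478] turn [-0.0001  0.0002  0.0008] shift [ 0.049   0.0004 -0.0002] F [ 0.07 -2.3   1.51] w 0.006
```

```bash
python3 -m creep '[[[0,0,0],[0.005,0,0],0],[[0,0,0],[0.005,0,0],0],[[0,0,0],[0.005,0,0],0],[[0,0,0],[0.005,0,0],0],[[0,0,0],[0.005,0,0],0],[[0,0,0],[0.005,0,0],0],[[0,0,0],[0.005,0,0],0],[[0,0,0],[0.005,0,0],0],[[0,0,0],[0.004,0,0],0],[[0,0,0],[0,0,0],0]]'
python3 - <<'E'
from h import *
rep(.11,.048)
F=[]
for i in range(10):
  im=read_camera('scene' if i%2 else 'top');F.append(get_state()['wrist_force'])
print(np.mean(F,0));rep(.11,.048)
s=cv2.resize(im[190:340,200:430],(800,522),interpolation=cv2.INTER_CUBIC)
t=cv2.imwrite("pics/end.png",s[:,:,::-1])
E
```

```text
time: 10.75
position: [0.6, 0.0782, 0.0478]
orientation: [-3.141, -0.0, 1.293]
wrist_force: [1.0, -0.3, 2.7]
width: 0.007
t 10.75 beam-frame tcp [-0.0006  0.1087  0.0478] turn [-0.0001 -0.0002  0.0013] shift [ 0.0013  0.0006 -0.0002] F [ 1.05 -0.29  2.72] w 0.007
[0.25456563 1.65879714 2.12566696]
t 11.25 beam-frame tcp [-0.0006  0.1083  0.0478] turn [-0.0002 -0.0001  0.0009] shift [ 0.0017  0.0006 -0.0002] F [0.07 1.51 1.64] w 0.008
```

View pics/end.png

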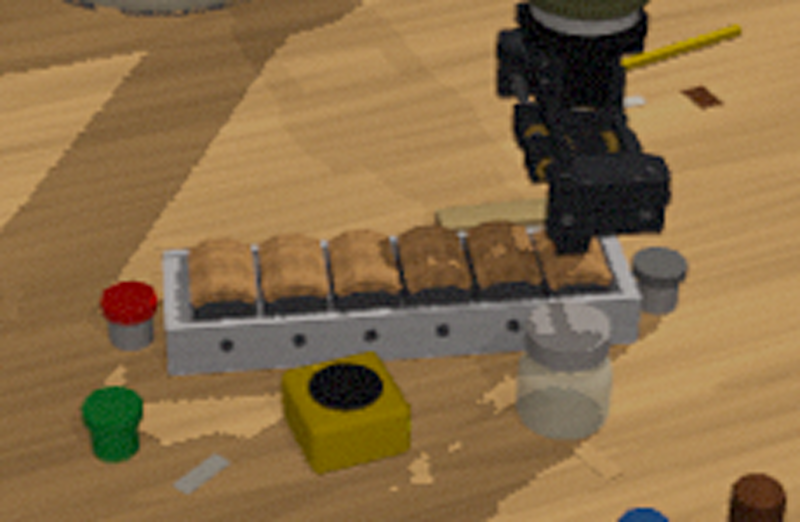

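The picture shows the fingertips on the last segment at (572,245), beside the grey dog at (660,275). That segment sits slightly lower than the other five, which have sprung back. The jar, tape and offcut are where they were. The mean upward force of 2.1 N matches a dip of about 4.2 mm, which is also what the TCP height gives.

```bash
python3 -c "
from plant import sign_off
print(sign_off())"
```

```text
the job is handed in; nothing more can be done
None
```

I ran the closed fingertips along all six segments in one sweep, from the red dog to the grey dog. I signed off at about 11.3 s, with the last segment still held slightly pressed.

- **Position:** the beam position came from the top camera (residuals under 1 px). The wrist camera agreed to about 1–2 px.
- **Dip during the sweep:** the fingertips stayed at 47.8–48.3 mm wherever I read them, about 4 mm below the resting crowns. That is well short of the 8.5 mm stop. I read the height once or twice per segment, so each dip is inferred from height and force and was not seen directly.
- **Final hold:** the fingers are about 2 mm short of the last crown's middle. The average upward force of 2.1 N means a dip of about 4.2 mm, which matches the height.
- **Last picture:** the other five segments look back at rest, and the nearby jar, tape and offcut are where they were. I did not check the items outside that picture again, but the arm stayed clear of them.
- **Disagreements:** single force readings are noisy by about 1 N. A sideways friction force of about 1.7 N remained at the end. No check failed.

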